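Feel along a row of glaze pinholes on a sprung tile

TASK

Check the flawed glaze on the white tile by touch: put your fingertips down on the green dot and run them lightly along the blue zigzag line, over each of the three black pinhole dots, to the red dot, in one stroke without lifting off. Keep the sprung tile pressed down about 5 mm, never down to its stop, and finish while holding the fingertips still on the red dot with that same light pressure. Pick nothing up and leave the mug, ribbon spool and everything else on the table where it is.

Things in the scene. Friction and masses are not known exactly. Their poses are not given: they have to be found in the camera images.
- stand: Inspection stand, fixed, any yaw: dark steel base 220 x 220 x 12 mm spanning x -110..110, y -60..160 mm from its origin, which is on the table under the tile's middle. The mug and spool stand on its ledge (y above 60 mm). Over the origin, springs carry a tray 190 (x) x 110 (y) mm with a white tile 180 x 100 mm, its top 60 mm above the table when not pressed.
- tile (a joint): How far the sprung tile is pressed down, m: 0 untouched, 0.016 at the stop. It moves straight down without tilting and springs back. It takes about 1 N to start and 0.8 N more per mm: 5 N at 5 mm, 12 N at 14 mm. Contact counts from 1 mm down; beyond 14 mm counts as pressed to the stop.
- green_dot (a point): Green dot, 18 mm across, where the stroke begins, at the upper face of the tile; x runs along the tile's length from the green end to the red end, y across it towards the ledge, z up. Dots are flush paint. Touch is judged half-way between the two finger pads: keep the fingers shut and pointing straight down, within 12 mm of each dot. All five points sink with the tile.
- dot2 (a point): First black dot, 12 mm across, at the upper face of the tile; x runs along the tile's length from the green end to the red end, y across it towards the ledge, z up. 35 mm along x and 24 mm along +y from the green dot; a straight blue line 4 mm wide joins each dot to the next.
- dot3 (a point): Second black dot, 12 mm across, at the tile's middle, at the upper face of the tile; x runs along the tile's length from the green end to the red end, y across it towards the ledge, z up. 70 mm along x from the green dot.
- dot4 (a point): Third black dot, 12 mm across, at the upper face of the tile; x runs along the tile's length from the green end to the red end, y across it towards the ledge, z up. 105 mm along x and 24 mm along -y from the green dot.
- red_dot (a point): Red dot, 18 mm across, where the stroke ends and the fingertips stay, at the upper face of the tile; x runs along the tile's length from the green end to the red end, y across it towards the ledge, z up. 140 mm along x from the green dot.
- mug: Bystander, loose, to be left where it stands: white glazed mug, 74 mm wide and 82 mm tall, on the ledge of the stand (its rim 94 mm above the table, 34 mm above the tile). Origin at the centre of its underside; the handle is at +y.
- spool: Bystander, loose, to be left where it stands: spool of green ribbon with brown cardboard ends, 60 mm wide, 30 mm tall, on the ledge of the stand. Origin at the centre of its underside.
- bowl: Bystander, loose, to be left where it stands: stoneware bowl, 120 mm wide, 55 mm tall. Origin at the centre of its underside.
- bird: Bystander, loose, to be left where it stands: red bird figurine with a black face, about 70 mm wide, 110 mm tall. Origin at the centre of its underside.
- brush: Bystander, loose, to be left where it stands: flat paint brush with a wooden handle, about 200 mm long, lying along its own x.
- giftbox: Bystander, loose, to be left where it stands: yellow gift box with red ribbon, 80 x 80 x 55 mm. Origin at the centre of its underside.

How it is judged:
On the way, in this order (a step that is already met when the one before it is completed fails the run):
1. the fingertips press lightly on the green dot (horizontal distance between the grasp point and green_dot below 0.013 m and value of joint tile above 0.001 m and contact force between the fingers and stand above 0.3 N), for 0.05 s.
2. they pass over the first black dot, touching (horizontal distance between the grasp point and dot2 below 0.013 m and value of joint tile above 0.001 m and contact force between the fingers and stand above 0.3 N), for 0.05 s.
3. they pass over the second black dot, touching (horizontal distance between the grasp point and dot3 below 0.013 m and value of joint tile above 0.001 m and contact force between the fingers and stand above 0.3 N), for 0.05 s.
4. they pass over the third black dot, touching (horizontal distance between the grasp point and dot4 below 0.013 m and value of joint tile above 0.001 m and contact force between the fingers and stand above 0.3 N), for 0.05 s.
5. they reach the red dot, touching (horizontal distance between the grasp point and red_dot below 0.013 m and value of joint tile above 0.001 m and contact force between the fingers and stand above 0.3 N), for 0.05 s.
At the end, for the whole second after the job is handed in: The fingertips rest still within 13 mm of the red dot's centre, pressing the tile down between 1 and 14 mm, and every bystander is within 15 mm of where it began (all of step 5 and value of joint tile below 0.014 m and velocity of joint tile between -0.01 and 0.01 m/s and distance of each of mug, spool, bowl, bird, brush, giftbox from where it was at the start of the episode below 0.015 m); the arm keeps its last pose, push and grip.
It fails at once if the tile is pressed to its stop (more than 14 mm down) (value of joint tile above 0.014 m).
It fails at once if the fingertips leave or meet the tile in the middle of the line, between the end dots, instead of keeping contact (tips less than about 12 mm above the tile and not pressing it) (x of the grasp point in the frame of dot3 between -0.05 and 0.05 m and y of the grasp point in the frame of dot3 between -0.045 and 0.045 m and z of the grasp point in the frame of dot3 below 0.031 m and value of joint tile below 0.0004 m).
It fails at once if a bystander is pushed, lifted or carried (more than 15 mm) (distance of any of mug, spool, bowl, bird, brush, giftbox from where it was at the start of the episode above 0.015 m).
It fails at once if a bystander standing upright is tipped (angle between any of mug, spool, bowl, bird, giftbox's own z axis and vertical above 0.35 rad).
It also fails if it takes over 37 s, if anything falls off the work surface, if the arm or the gripper's body presses on something with over 40 N, if the wrist force passes 120 N, or if a joint passes its speed limit or range.

ROBOT

A 7-joint arm with a two-finger parallel gripper is mounted at the origin on the work surface. World frame = base frame: x ahead of the robot, y to its left, z up, the work surface at z = 0. Lengths are in m, angles in rad, forces in N, time in s.
With the tool pointing down it reaches from about 0.4 to 0.9 m from the base axis. Payload 5.5 kg.
Tool frame: the origin (TCP) lies at the very end of the fingers, on their centre line; the grasp point (between the pads) lies 19 mm behind it; z points along the fingers, y is the line along which they close (so a half turn about z gives the same grasp; the last joint's range is limited). The gripper opens to 85 mm and grips with 20 to 120 N. Pads are 22 mm wide; open, the fingers measure 114 mm over their backs; the gripper's body (76 mm by 85 mm) begins 54 mm behind the grasp point. The pads swing forward as they close: fully open they stand 13 mm farther back than shut.
Start: joints at [-1.081, 0.501, -0.427, 1.55, 0.221, 1.138, -0.21], TCP at [0.146, 0.633, 0.231] pointing down, gripper open.
Joint ranges: [-2.88, 2.88], [-0.31, 2.03], [-1.54, 1.56], [0.2, 2.42], [-1.41, 4.55], [0.19, 2.02], [-2.57, 2.57]. Speed limits (rad/s): [2.57, 2.57, 3.14, 3.14, 3.14, 3.14, 3.14].

INTERFACE

Orientations are given as a unit quaternion [w, x, y, z].
In Python, from station import bot gives the robot as it stands.
- The arm moves only by the tool apply_moves, never from a script. Its argument "moves" is a list of rows, each a list of 5 numbers: the shift along the tool's x, y, z in cm, then the turn about the tool's z in rad, then the opening, from 0 (shut) to 1 (fully open). In form: [[tx, ty, tz, twist, hand], ...]. A call has 1 to 20 rows; each row shifts and turns the commanded pose from where the row before left it, along the tool's axes as they then stand; what a row does not reach is not made up. A row lasts 1/10 s, in which the tool goes at most 50 mm and 8.59 degrees, less where a joint would pass 70% of its speed; a pose out of reach is approached as far as the arm can. A call with a gripper value outside its range is refused whole. The fingers move at their own pace and stop on an object; "force" is the grip in N (left out, the last holds). Time passes only in rows, so rows that do not move let the fingers close. It gives the time, the measured TCP pose, the force, the opening and the grip force at its end, in the units of the state.
- bot.read_state(): the state, without advancing time (a new reading comes with each control period).
- bot.get_image(name): name is "scene" or "top" or "wrist"; returns a dict with "pixels" (384x512x3 uint8, red, green, blue), "fx", "fy", "cx", "cy" (pixels), "D" ([k1, k2, p1, p2, k3] as OpenCV has them; the pictures are not rectified), "camera_from_world" (4x4, takes a point from world to camera coordinates). Camera axes: x right, y down, z forward; pixel columns grow to the right and rows downward; lengths in m; the calibration is good to about 2 mm. A picture is of the moment at which its call begins. There is no depth.
- bot.finish_job(): hands the job in; it is judged then, once.
The state is a dict: "time_s": time; "joint_positions": joint angles; "dq": joint speeds; "joint_torque": joint torques, N m; "tool_pos": TCP position; "ee_rot": TCP orientation; "ft_force": force on the tool from outside, world axes, zero at the start; "wrist_torque": the same for the moment, N m; "opening": finger opening in m; "gripper_force": force on a finger pad.
Only numpy, scipy, OpenCV 4.12 (cv2) and the standard library are available. Lean on these libraries where they do the work, as an engineer would, in place of code of your own. Each camera call takes 0.05 s, during which the arm holds its last target. There are 200 camera calls.

## Working session

There is one attempt and no reset: what is moved stays moved. The work goes in short steps, Python scripts to look and compute and a tool call to move; the robot and the scene stay as the last step left them, time stands still between calls to the robot, and variables do not carry over. Pictures are saved under pics/ and viewed, at most 10 in all, crops included, and the job is handed in when it is done.

Besides the shell and the picture viewer there is one more tool, called after "Request:" as name(argument=value, ...), one argument or row to a line, values as JSON. apply_moves: Moves the arm, as the interface text tells. Its arguments: {"type":"object","properties":{"moves":{"type":"array","items":{"type":"array","items":{"type":"number"}}},"force":{"type":"number"}},"required":["moves"]}

```bash
mkdir -p pics; python3 - <<'E'
from station import bot
import cv2, json
s=bot.read_state(); print({k:s[k] for k in("time_s","tool_pos","ee_rot","opening","ft_force")})
for n in("scene","top"):
    im=bot.get_image(n); cv2.imwrite(f"pics/{n}0.png",im["pixels"][...,::-1])
E
```

```text
{'time_s': 0.0, 'tool_pos': array([0.14603452, 0.63265602, 0.23024301]), 'ee_rot': array([-1.41723157e-04,  1.13139179e-01,  9.93578649e-01, -9.86984156e-04]), 'opening': 0.08535395330826502, 'ft_force': array([ 0.34716925, -0.59141507, -0.28756526])}
```

View pics/scene0.png

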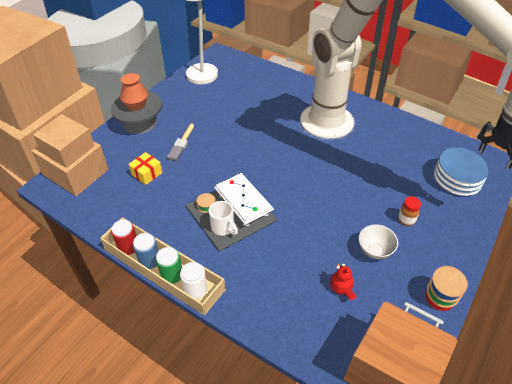

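View pics/top0.png

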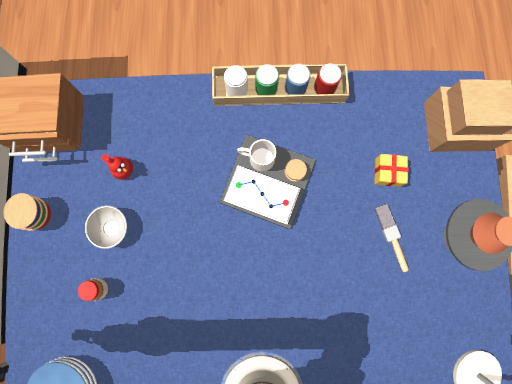

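The top view shows the stand near (265,185): green dot about (239,185), black dots about (253,181), (262,194), (271,206), red dot about (286,203). The mug is at (262,155) and the spool at (296,170). Next I'll cast rays onto z = 0.06.

```bash
cat >h.py <<'E'
import numpy as np, cv2
from station import bot
def ray(im,uv,z=0.06):
    K=np.array([[im["fx"],0,im["cx"]],[0,im["fy"],im["cy"]],[0,0,1]])
    n=cv2.undistortPoints(np.array([[uv]],float),K,np.array(im["D"],float))[0,0]
    T=np.linalg.inv(im["camera_from_world"]); d=T[:3,:3]@[n[0],n[1],1]; o=T[:3,3]
    return o+d*(z-o[2])/d[2]
def centroids(im,roi,ref):
    """red, green centroids nearest to given pixels inside roi (u0,v0,u1,v1)"""
    p=im["pixels"].astype(int); r,g,b=p[...,0],p[...,1],p[...,2]
    out={}
    for n,m in(("green",(g>r+50)&(g>b+40)),("red",(r>g+70)&(r>b+70)),("black",p.max(2)<75)):
        k=np.zeros(m.shape,np.uint8); u0,v0,u1,v1=roi; k[v0:v1,u0:u1]=m[v0:v1,u0:u1]
        c,l,s,ce=cv2.connectedComponentsWithStats(k)
        for t,rf in ref.items():
            if t.startswith(n) and c>1:
                i=1+np.argmin(np.hypot(*(ce[1:]-rf).T)); out[t]=(ce[i].round(2),s[i,4])
    return out
E
python3 - <<'E'
from h import *
P={}
for n,roi,ref in(("top",(225,165,305,225),dict(green=(239,185),red=(286,203),black3=(262,194))),
             ("scene",(215,170,275,222),dict(green=(255,209),red=(232,182),black3=(243,195)))):
    im=bot.get_image(n); c=centroids(im,roi,ref)
    for t in c: print(n,t,c[t],ray(im,c[t][0]).round(4))
    g,r=[ray(im,c[t][0]) for t in("green","red")]
    print("len",np.linalg.norm(r-g),"mid",(r+g)/2,"yaw",np.arctan2(*(r-g)[1::-1]))
    P[n]=(g,r)
g,r=[(P["top"][i]+P["scene"][i])/2 for i in(0,1)]
m=(g+r)/2; a=np.arctan2(*(r-g)[1::-1]); x=np.array([np.cos(a),np.sin(a)]); y=np.array([-x[1],x[0]])
for u,v in((-70,0),(-35,24),(0,0),(35,-24),(70,0),(0,105)): print(u,v,(m[:2]+(u*x+v*y)/1000).round(4))
from scipy.spatial.transform import Rotation as R
q=bot.read_state()["ee_rot"]; print(R.from_quat(q,scalar_first=True).as_matrix().round(3))
E
```

```text
top green (array([238.19, 184.59]), np.int32(27)) [0.5801 0.0482 0.06  ]
top red (array([285.59, 202.19]), np.int32(27)) [ 0.527  -0.0819  0.06  ]
top black3 (array([262., 192.]), np.int32(1)) [ 0.5574 -0.0175  0.06  ]
len 0.14058373587501527 mid [ 0.55355936 -0.01683325  0.06      ] yaw -1.9586016032576894
scene green (array([254.88, 208.53]), np.int32(17)) [0.5812 0.0494 0.06  ]
scene red (array([231.5 , 181.71]), np.int32(14)) [ 0.5282 -0.0798  0.06  ]
scene black3 (array([236.44, 218.56]), np.int32(27)) [0.6462 0.0249 0.06  ]
len 0.1396771317349679 mid [ 0.55466692 -0.01518811  0.06      ] yaw -1.9602425630477005
-70 0 [0.5806 0.0488]
-35 24 [0.5896 0.0073]
0 0 [ 0.5541 -0.016 ]
35 -24 [ 0.5186 -0.0393]
70 0 [ 0.5276 -0.0808]
0 105 [ 0.6513 -0.0558]
[[-0.974  0.225 -0.   ]
 [ 0.225  0.974 -0.001]
 [ 0.    -0.001 -1.   ]]
```

The dots agree in both views, with a spacing of 140 mm. I'll twist by 0.16 rad so the tool axes line up with the tile (tool y = −tile x, tool x = −tile y), shut the fingers and travel high to above the green dot.

Request:
apply_moves(
  moves=[
    [0, 0, 0, 0.08, 0],
    [0, 0, 0, 0.08, 0],
    [-3.5, -2.1, 0, 0, 0],
    [-3.5, -2.1, 0, 0, 0],
    [-3.5, -2.1, 0, 0, 0],
    [-3.5, -2.1, 0, 0, 0],
    [-3.5, -2.1, 0, 0, 0],
    [-3.5, -2.1, 0, 0, 0],
    [-3.5, -2.1, 0, 0, 0],
    [-3.5, -2.1, 0, 0, 0],
    [-3.5, -2.1, 0, 0, 0],
    [-3.5, -2.1, 0, 0, 0],
    [-3.5, -2.1, 0, 0, 0],
    [-3.5, -2.1, 0, 0, 0],
    [-3.5, -2.1, 0, 0, 0],
    [-3.5, -2.1, 0, 0, 0],
    [-3.5, -2.1, 0, 0, 0],
    [-3.5, -2.1, 0, 0, 0],
    [0, 0, 0, 0, 0],
    [0, 0, 0, 0, 0],
  ],
  force=20,
)

```text
time_s: 2.2
tool_pos: [0.5382, 0.1098, 0.2309]
ee_rot: [-0.0, 0.194, 0.981, -0.0]
ft_force: [-0.2, -0.0, 0.2]
opening: 0.0
gripper_force: 0.0
```

```bash
cat >>h.py <<'E'
from scipy.spatial.transform import Rotation as R
G=np.array([.5806,.0488,.06]); 
def togo(target):
    s=bot.read_state(); M=R.from_quat(s["ee_rot"],scalar_first=True).as_matrix()
    print("t",s["time_s"],"tcp",s["tool_pos"].round(4),"open",s["opening"],"F",s["ft_force"].round(2))
    print("tilt deg",np.degrees(np.arccos(-M[2,2])).round(2),"ytool yaw",np.arctan2(M[1,1],M[0,1]).round(4),"togo cm",(M.T@(target-s["tool_pos"])*100).round(2))
E
python3 - <<'E'
from h import *
togo(G)
im=bot.get_image("wrist"); cv2.imwrite("pics/w1.png",im["pixels"][...,::-1])
E
```

```text
t 2.2 tcp [0.5382 0.1098 0.2309] open 4.998608219432635e-05 F [-0.23 -0.02  0.18]
tilt deg 0.04 ytool yaw 1.1812 togo cm [-6.25 -4.03 17.09]
```

View pics/w1.png

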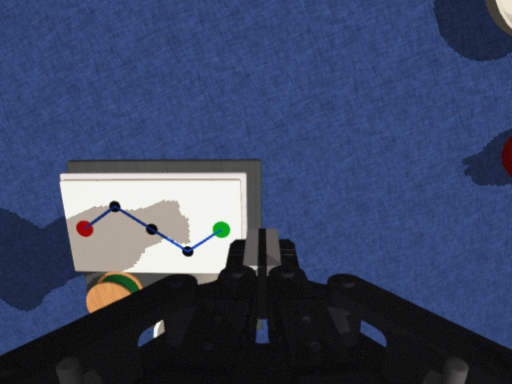

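The wrist view shows the tile square to the tool: green (221,229), black (188,251), (152,229), (114,206), red (84,229), with the fingers shut at the bottom. I'll move closer, staying about 60 mm above the tile, and refine from there.

Request:
apply_moves(
  moves=[
    [-2.1, -1.3, 0, 0, 0],
    [-2.1, -1.4, 0, 0, 0],
    [-2.0, -1.3, 0, 0, 0],
    [0, 0, 3.5, 0, 0],
    [0, 0, 3.5, 0, 0],
    [0, 0, 3, 0, 0],
    [0, 0, 0, 0, 0],
    [0, 0, 0, 0, 0],
  ],
)

```text
time_s: 3.05
tool_pos: [0.5798, 0.0521, 0.1315]
ee_rot: [-0.001, 0.191, 0.982, 0.0]
ft_force: [-0.1, 0.2, 1.2]
opening: 0.0001
gripper_force: 0.0
```

```bash
python3 - <<'E'
from h import *
togo(G)
im=bot.get_image("wrist"); cv2.imwrite("pics/w2.png",im["pixels"][...,::-1])
K=np.array([[im["fx"],0,im["cx"]],[0,im["fy"],im["cy"]],[0,0,1]])
T=im["camera_from_world"]; x=np.array([-.379,-.925,0]); y=np.array([.925,-.379,0])
pts=[G+(u*x+v*y)/1000 for u,v in((0,0),(35,24),(70,0),(105,-24),(140,0))]
pr=cv2.projectPoints(np.array(pts),cv2.Rodrigues(T[:3,:3])[0],T[:3,3],K,np.array(im["D"],float))[0][:,0]
print(pr.round(1))
c=centroids(im,(0,0,512,384),dict(green=pr[0],red=pr[4],black2=pr[1],black3=pr[2],black4=pr[3]))
for t in c: print(t,c[t],ray(im,c[t][0]).round(4))
print(np.array(pts).round(4))
E
```

```text
t 3.05 tcp [0.5798 0.0521 0.1315] open 0.0001238184815877369 F [-0.14  0.17  1.17]
tilt deg 0.07 ytool yaw 1.1862 togo cm [-0.21 -0.27  7.15]
[[256.8 202.6]
 [205.4 235.7]
 [151.7 201.9]
 [ 96.7 166.6]
 [ 52.5 200.9]]
green (array([257.59, 202.6 ]), np.int32(499)) [0.5808 0.0493 0.06  ]
red (array([ 52.7 , 201.74]), np.int32(444)) [ 0.5281 -0.0808  0.06  ]
black2 (array([206.11, 238.74]), np.int32(122)) [0.5918 0.0069 0.06  ]
black3 (array([154.58, 198.97]), np.int32(74)) [ 0.553  -0.0132  0.06  ]
black4 (array([ 96.97, 164.23]), np.int32(116)) [ 0.5173 -0.0383  0.06  ]
[[ 0.5806  0.0488  0.06  ]
 [ 0.5895  0.0073  0.06  ]
 [ 0.5541 -0.016   0.06  ]
 [ 0.5186 -0.0392  0.06  ]
 [ 0.5275 -0.0807  0.06  ]]
```

View pics/w2.png

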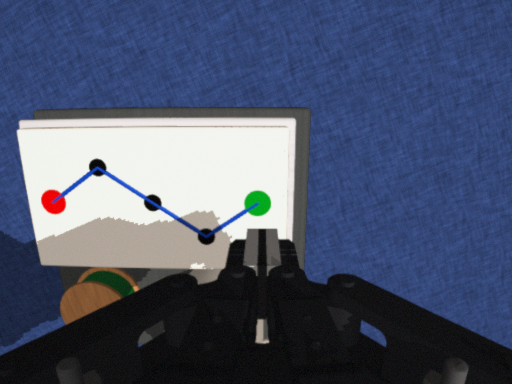

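The wrist measurement agrees with my plan to about 1 mm: green (257,203), red (53,202), black dots on the predicted pixels. I'll centre over green and descend to just above the tile.

Request:
apply_moves(
  moves=[
    [-0.2, -0.3, 1, 0, 0],
    [0, 0, 2, 0, 0],
    [0, 0, 2, 0, 0],
    [0, 0, 1, 0, 0],
    [0, 0, 0.4, 0, 0],
    [0, 0, 0, 0, 0],
    [0, 0, 0, 0, 0],
  ],
)

```text
time_s: 3.8
tool_pos: [0.5819, 0.0471, 0.0682]
ee_rot: [0.001, 0.192, 0.981, 0.0]
ft_force: [-0.1, 0.3, 0.2]
opening: -0.0001
gripper_force: 0.0
```

```bash
python3 -c "
from h import *
togo(G)"
```

```text
t 3.8 tcp [0.5819 0.0471 0.0682] open -7.158360704331142e-05 F [-0.11  0.33  0.25]
tilt deg 0.09 ytool yaw 1.184 togo cm [0.18 0.11 0.82]
```

Request:
apply_moves(
  moves=[
    [0.1, 0.1, 0.3, 0, 0],
    [0, 0, 0.3, 0, 0],
    [0, 0, 0.2, 0, 0],
    [0, 0, 0.2, 0, 0],
    [0, 0, 0.1, 0, 0],
    [0, 0, 0, 0, 0],
    [0, 0, 0, 0, 0],
    [0, 0, 0, 0, 0],
  ],
)

```text
time_s: 4.6
tool_pos: [0.5807, 0.0485, 0.0565]
ee_rot: [0.0, 0.192, 0.981, 0.0]
ft_force: [-0.7, 1.1, 3.7]
opening: -0.0004
gripper_force: 2.0
```

```bash
python3 -c "
from h import *
togo(G)"
```

```text
t 4.6 tcp [0.5807 0.0485 0.0565] open -0.0003697788370192068 F [-0.72  1.11  3.7 ]
tilt deg 0.02 ytool yaw 1.1842 togo cm [ 0.02  0.02 -0.35]
```

In contact at green: 3.5 mm down with 3.7 N, which matches the spring. I'll press about 1.5 mm more and stroke to the first black dot.

Request:
apply_moves(
  moves=[
    [0, 0, 0.1, 0, 0],
    [0, 0, 0.05, 0, 0],
    [-0.24, -0.35, 0, 0, 0],
    [-0.24, -0.35, 0, 0, 0],
    [-0.24, -0.35, 0, 0, 0],
    [-0.24, -0.35, 0, 0, 0],
    [-0.24, -0.35, 0, 0, 0],
    [-0.24, -0.35, 0, 0, 0],
    [-0.24, -0.35, 0, 0, 0],
    [-0.24, -0.35, 0, 0, 0],
    [-0.24, -0.35, 0, 0, 0],
    [-0.24, -0.35, 0, 0, 0],
    [0, 0, 0, 0, 0],
    [0, 0, 0, 0, 0],
  ],
)

```text
time_s: 6.0
tool_pos: [0.5902, 0.0073, 0.0551]
ee_rot: [0.001, 0.192, 0.981, 0.0]
ft_force: [0.1, 1.0, 4.3]
opening: -0.0
gripper_force: 2.5
```

```bash
python3 -c "
from h import *
togo(np.array([.5896,.0073,.055]))"
```

```text
t 6.0 tcp [0.5902 0.0073 0.0551] open -6.409377494242943e-06 F [0.12 1.05 4.35]
tilt deg 0.08 ytool yaw 1.1843 togo cm [ 0.06 -0.02  0.01]
```

On the first black dot within 1 mm, about 5 mm down. Next I'll go through the middle dot towards the third.

Request:
apply_moves(
  moves=[
    [0.24, -0.35, 0, 0, 0],
    [0.24, -0.35, 0, 0, 0],
    [0.24, -0.35, 0, 0, 0],
    [0.24, -0.35, 0, 0, 0],
    [0.24, -0.35, 0, 0, 0],
    [0.24, -0.35, 0, 0, 0],
    [0.24, -0.35, 0, 0, 0],
    [0.24, -0.35, 0, 0, 0],
    [0.24, -0.35, 0, 0, 0],
    [0.24, -0.35, 0, 0, 0],
    [0, 0, 0, 0, 0],
    [0, 0, 0, 0, 0],
  ],
)

```text
time_s: 7.2
tool_pos: [0.5535, -0.0172, 0.0548]
ee_rot: [-0.0, 0.192, 0.981, -0.0]
ft_force: [2.4, 1.0, 5.3]
opening: -0.0001
gripper_force: 2.6
```

```bash
python3 -c "
from h import *
togo(np.array([.5541,-.016,.055]))"
```

```text
t 7.2 tcp [ 0.5535 -0.0172  0.0548] open -7.326354746045074e-05 F [2.38 0.96 5.3 ]
tilt deg 0.04 ytool yaw 1.1834 togo cm [-0.01  0.14 -0.02]
```

Request:
apply_moves(
  moves=[
    [0.24, -0.35, 0, 0, 0],
    [0.24, -0.35, 0, 0, 0],
    [0.24, -0.35, 0, 0, 0],
    [0.24, -0.35, 0, 0, 0],
    [0.24, -0.35, 0, 0, 0],
    [0.24, -0.35, 0, 0, 0],
    [0.24, -0.35, 0, 0, 0],
    [0.24, -0.35, 0, 0, 0],
    [0.24, -0.35, 0, 0, 0],
    [0.24, -0.3, 0, 0, 0],
    [0, 0, 0, 0, 0],
    [0, 0, 0, 0, 0],
  ],
)

```text
time_s: 8.4
tool_pos: [0.5183, -0.0401, 0.0548]
ee_rot: [-0.0, 0.192, 0.981, -0.0]
ft_force: [2.1, 1.1, 4.3]
opening: -0.0
gripper_force: 2.6
```

```bash
python3 -c "
from h import *
togo(np.array([.5186,-.0393,.055]))"
```

```text
t 8.4 tcp [ 0.5183 -0.0401  0.0548] open -3.7126071838982676e-05 F [2.13 1.12 4.3 ]
tilt deg 0.04 ytool yaw 1.1834 togo cm [-0.    0.08 -0.02]
```

On the third black dot; now the last leg to red, then hold still.

Request:
apply_moves(
  moves=[
    [-0.24, -0.35, 0, 0, 0],
    [-0.24, -0.35, 0, 0, 0],
    [-0.24, -0.35, 0, 0, 0],
    [-0.24, -0.35, 0, 0, 0],
    [-0.24, -0.35, 0, 0, 0],
    [-0.24, -0.35, 0, 0, 0],
    [-0.24, -0.35, 0, 0, 0],
    [-0.24, -0.35, 0, 0, 0],
    [-0.24, -0.35, 0, 0, 0],
    [-0.24, -0.3, 0, 0, 0],
    [0, 0, 0, 0, 0],
    [0, 0, 0, 0, 0],
    [0, 0, 0, 0, 0],
    [0, 0, 0, 0, 0],
    [0, 0, 0, 0, 0],
  ],
)

```text
time_s: 9.9
tool_pos: [0.5258, -0.0806, 0.0542]
ee_rot: [-0.002, 0.192, 0.981, -0.0]
ft_force: [0.5, 2.2, 4.8]
opening: -0.0005
gripper_force: 2.9
```

```bash
python3 - <<'E'
from h import *
togo(np.array([.5278,-.0808,.055]))
im=bot.get_image("top"); cv2.imwrite("pics/t3.png",cv2.resize(im["pixels"][100:260,180:420,::-1],None,fx=3,fy=3))
togo(np.array([.5278,-.0808,.055]))
E
```

```text
t 9.9 tcp [ 0.5258 -0.0806  0.0542] open -0.0004566889463434511 F [0.51 2.25 4.77]
tilt deg 0.22 ytool yaw 1.1837 togo cm [-0.19  0.06 -0.08]
t 9.95 tcp [ 0.5258 -0.0806  0.0542] open 0.000129137094651229 F [-0.43  1.88  5.21]
tilt deg 0.22 ytool yaw 1.1837 togo cm [-0.19  0.05 -0.08]
```

View pics/t3.png

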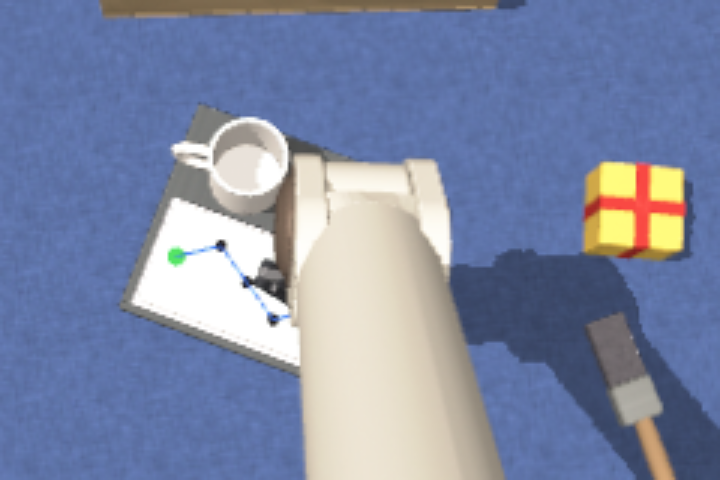

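The mug (245,160), gift box and brush have not moved; the arm hides the spool and red dot in this view. The fingertips are still, within 2 mm of red, with about 5 N. Handing in.

```bash
python3 -c "
from station import bot
print(bot.finish_job())"
```

```text
the job is handed in; nothing more can be done
None
```

I ran the fingertips from the green dot over all three black dots to the red dot in one stroke. At hand-in they were holding still on red, about 2 mm off centre, with the tile about 5.8 mm down at about 5 N. The mug, gift box and brush looked unmoved; I did not re-check the spool, bowl and bird at the end, and the hand-in gave no verdict.

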